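Hold a guard-door hinge leaf lined up for its pin

TASK

A hinge leaf with two knuckles is screwed to the blue jamb block. Of the two loose aluminium leaves, pick up by its upright flange the one that matches it, the leaf with the single middle knuckle, and gently bring its knuckle down between the two fixed knuckles so that all three bores are in line, the leaf level and opened out flat from the jamb, ready for the hinge pin to be pushed through. Finish while still holding it there steadily in the gripper, not pressing on the jamb, and leave everything else on the plate where it is, including the other leaf and the pin.

Things in the scene. Friction and masses are not known exactly. Their poses are not given: they have to be found in the camera images.
- match_leaf: loose aluminium leaf with ONE knuckle, in the middle; 0.2 to 0.42 kg; lies flat on its underside left or right of the jamb block. Origin on the underside below the middle of the upright flange; z up, x from flange to knuckle, y along the hinge axis. Web x -16 to 25, y -39 to 39, 6 mm thick
- leaf_grip (a point): middle of match_leaf's upright flange, the part to grip, 52 mm above the leaf's origin; axes as the leaf's. The flange is 8 mm thick in x (pinch it in this direction), 54 mm wide in y, its top 60 mm above the underside. Fingertips 28 mm or more above the underside clear the knuckle
- leaf_bore (a point): centre of the bore of match_leaf's knuckle, 40 mm along x and 12 mm above the leaf's origin; axes as the leaf's. The knuckle is a tube along y, outside diameter 24 mm, bore 12 mm, 22 mm long; its top is 24 mm above the leaf's underside
- jamb: fixed blue steel jamb block, 63 mm high, with a steel hinge leaf screwed on top. Origin on the plate straight below the middle of the hinge axis; z up, y along the hinge axis, x from the axis to the block, roughly away from the robot. Block from x = 16 to 52 mm, 92 mm wide (foot 124 mm); the knuckles overhang its face on the robot's side, free air below
- jamb_bore (a point): middle of the fixed hinge axis, 75 mm above the plate, axes as the jamb's: hold leaf_bore here, the leaf's x and y along these (leaf origin then at x = -40, z = -12 mm). Fixed knuckles: tubes along y, outside diameter 24 mm, bore 12 mm, y 14 to 39 and -39 to -14 mm, a 28 mm gap for the 22 mm knuckle
- twin_leaf: the other loose aluminium leaf, which does not match: same web, flange and frame but TWO knuckles (y 14 to 39 and -39 to -14 mm). It lies on the other side of the jamb block; the two leaves trade places from start to start. It stays where it lies
- hinge_pin: bystander: steel hinge pin, 8 mm thick, 108 mm long with a 26 mm bent end, lying between the robot and the jamb block; origin at the middle of its length, on the plate
- v_block: bystander: hardened steel V-block 45 x 40 x 36 mm on the left, origin under its centre
- setup_block: bystander: dark setup block 50 x 75 x 25 mm on the left, origin under its centre

How it is judged:
On the way:
1. the single-knuckle leaf is picked up, clear of the plate, in the fingers (height (world z) of match_leaf above 0.03 m and contact force between the fingers and match_leaf above 1.5 N), for 0.2 s.
At the end, for the whole second after the job is handed in: the single-knuckle leaf is held still in the fingers, its bore centre within 3 mm (3.5 mm along the axis) of the middle of the fixed hinge axis, axes parallel within 0.09 rad, level within 0.10 rad, under 1.5 N on the jamb; all other loose things within 20 mm of their starts (x of leaf_bore in the frame of jamb_bore between -0.003 and 0.003 m and y of leaf_bore in the frame of jamb_bore between -0.0035 and 0.0035 m and z of leaf_bore in the frame of jamb_bore between -0.003 and 0.003 m and angle between the y axis of match_leaf and the y axis of jamb, either way round below 0.09 rad and x of match_leaf in the frame of jamb_bore below -0.03 m and angle between match_leaf's own z axis and vertical below 0.1 rad and contact force between the fingers and match_leaf above 1.5 N and contact force between match_leaf and jamb below 1.5 N and height (world z) of match_leaf above 0.05 m and linear speed of match_leaf below 0.02 m/s and distance of each of twin_leaf, hinge_pin, v_block, setup_block from where it was at the start of the episode below 0.02 m); the arm keeps its last pose, push and grip.
It fails at once if the two-knuckle leaf is pushed 20 mm or more from its place (distance of twin_leaf from where it was at the start of the episode above 0.02 m).
It fails at once if the hinge pin or another loose thing is pushed 20 mm or more from its place (distance of any of hinge_pin, v_block, setup_block from where it was at the start of the episode above 0.02 m).
It fails at once if the jamb block or its hinge leaf is rammed with more than 25 N (contact force between jamb and anything else above 25 N).
It also fails if it takes over 38 s, if anything falls off the work surface, if the arm or the gripper's body presses on something with over 40 N, if the wrist force passes 120 N, or if a joint passes its speed limit or range.

ROBOT

A 6-joint arm with a two-finger parallel gripper is mounted at the origin on the work surface; the furniture and walls round the work are solid. World frame = base frame: x ahead of the robot, y to its left, z up, the work surface at z = 0. Lengths are in m, angles in rad, forces in N, time in s.
With the tool pointing down it reaches from about 0.325 to 1 m from the base axis. Payload 5.1 kg.
Tool frame: the origin (TCP) lies between the finger pads; the fingertips stand 17 mm ahead of it and the grasp point (between the pads) lies 2 mm behind it (ctrl.tips_ahead is the distance from the TCP to the fingertips, in m); z points along the fingers, y is the line along which they close (so a half turn about z gives the same grasp; the last joint's range is limited). The gripper opens to 85 mm and grips with 20 to 120 N. Pads are 22 mm wide; open, the fingers measure 114 mm over their backs; the gripper's body (76 mm by 85 mm) begins 54 mm behind the grasp point. The pads swing forward as they close: fully open they stand 13 mm farther back than shut.
Start: joints at [-1.387, 0.124, 1.65, -0, 1.367, -0.083], TCP at [0.171, -0.627, 0.248] pointing down, gripper open.
Joint ranges: [-2.61, 2.61], [-1.02, 2.33], [0.03, 2.71], [-1.35, 4.49], [0.32, 2.68], [-2.91, 2.91]. Speed limits (rad/s): [2.57, 2.57, 3.14, 3.14, 3.14, 3.14].

INTERFACE

Orientations are given as a unit quaternion [x, y, z, w].
In Python, from workcell import ctrl gives the robot as it stands.
- The arm moves only by the shell command python3 -m crank 'ROWS'. ROWS is JSON, a list of rows, each a list of 3 entries, a list of its own where there are three numbers: the shift along the tool's x, y, z in mm, then the turn about the tool's z in rad, then the gripper command: -1 is shut, 1 is fully open, values between are in proportion. In form: [[[x, y, z], spin, claw], ...]. A call has 1 to 10 rows; each row is the pose to reach, as a shift and turn from the pose commanded when the call began, along the tool's axes at that moment; what a row does not reach only later rows make up. A row lasts 1/10 s, in which the tool goes at most 50 mm and 8.59 degrees, less where a joint would pass 70% of its speed; a pose out of reach is approached as far as the arm can. A call with a gripper value outside its range is refused whole. The fingers move at their own pace and stop on an object; the grip force is fixed at half the most. Time passes only in rows, so rows that repeat a pose let the fingers close. It gives the time, the measured TCP pose, the force, the opening and the grip force at its end, in the units of the state.
- ctrl.state(): the state, without advancing time (a new reading comes with each control period).
- ctrl.snapshot(name): name is "scene" or "top" or "wrist"; returns a dict with "color" (400x640x3 uint8, red, green, blue), "range_z" (400x640 float32, m along the optical axis (not along the pixel's ray), 0 where there is no reading), "camera_matrix" (3x3 intrinsics, pixels), "k1" (the pictures are not rectified: a ray, as slopes to the right and down, at radius r is drawn at 1 + k1 r^2 times it, then the intrinsics apply), "eye" and "rotation" of the camera in the world. Camera axes: x right, y down, z forward; pixel columns grow to the right and rows downward; lengths in m; the calibration is good to about 2 mm. A picture is of the moment at which its call begins.
- ctrl.hand_in(): hands the job in; it is judged then, once.
The state is a dict: "time_s": time; "joint_pos": joint angles; "qd": joint speeds; "joint_efforts": joint torques, N m; "tool_pos": TCP position; "tcp_rot": TCP orientation; "contact_force": force on the tool from outside, world axes, zero at the start; "moment": the same for the moment, N m; "finger_gap": opening from 0.0 (shut) to 1.0 (fully open); "finger_force": force on a finger pad.
Only numpy, scipy, OpenCV 4.12 (cv2) and the standard library are available. Lean on these libraries where they do the work, as an engineer would, in place of code of your own. Each camera call takes 0.05 s, during which the arm holds its last target. There are 200 camera calls.

## Working session

There is one attempt and no reset: what is moved stays moved. The work goes in short steps, Python scripts to look and compute and a shell command to move; the robot and the scene stay as the last step left them, time stands still between calls to the robot, and variables do not carry over. Pictures are saved under pics/ and viewed, at most 10 in all, crops included, and the job is handed in when it is done.

```bash
mkdir -p pics; cat > h.py <<'E'
import numpy as np,cv2
from workcell import ctrl
def snap(n):
    return ctrl.snapshot(n)
def points(s):
    # world point for every pixel from depth
    K=np.array(s["camera_matrix"]);h,w=s["range_z"].shape
    u,v=np.meshgrid(np.arange(w),np.arange(h))
    d=rays(s,np.stack([u,v],-1).reshape(-1,2)).reshape(h,w,3)
    return np.array(s["eye"])+s["range_z"][...,None]*(d@np.array(s["rotation"]).T)
def rays(s,px):
    K=np.array(s["camera_matrix"],float);k=s["k1"]
    p=cv2.undistortPoints(np.asarray(px,np.float64).reshape(-1,1,2),K,np.array([k,0,0,0.])).reshape(-1,2)
    return np.c_[p,np.ones(len(p))]
def plane(s,px,z):
    d=rays(s,px)@np.array(s["rotation"]).T;e=np.array(s["eye"])
    return e+d*((z-e[2])/d[:,2])[:,None]
def save(s,f): cv2.imwrite("pics/"+f,cv2.cvtColor(s["color"],cv2.COLOR_RGB2BGR))
E
python3 - <<'E'
from h import *
print(ctrl.state())
for n in("top","scene"):
    s=snap(n);save(s,n+"0.png");np.savez("pics/"+n+"0.npz",**s)
    print(n,s["eye"],s["rotation"],s["camera_matrix"],s["k1"],s["range_z"].min(),s["range_z"].max())
E
```

```text
{'time_s': 0.0, 'joint_pos': array([-1.38658668e+00,  1.24540403e-01,  1.65166371e+00,  2.74552963e-06,
        1.36748465e+00, -8.25700856e-02]), 'qd': array([ 0.00119121, -0.00039697, -0.00112157,  0.00147974,  0.0011093 ,
       -0.0011785 ]), 'joint_efforts': array([ 1.57770241e-04, -4.23620546e+01, -3.65449440e+01, -2.20181355e-04,
        6.93140391e-03,  4.70290004e-06]), 'tool_pos': array([ 0.17124449, -0.62644978,  0.24703621]), 'tcp_rot': array([ 9.91116248e-01,  1.32994306e-01, -5.18967758e-05, -1.04677483e-03]), 'contact_force': array([ 0.99171836, -0.8319498 ,  0.30892903]), 'moment': array([ 0.03310207, -0.03021324, -0.0118635 ]), 'finger_force': 0.0, 'finger_gap': 0.9971785626141476}
top [ 0.23888889 -0.08351188  1.19397849] [ 0.70644414 -0.70144477  0.07121443 -0.06197113] [[472.46284678   0.         308.27625837]
 [  0.         472.46284678 201.43813373]
 [  0.           0.           1.        ]] -0.07557132051437841 0.0 2.3518531
scene [1.45479844 0.57263264 0.86668743] [ 0.40208815  0.78217765 -0.41830471 -0.22703393] [[485.85298724   0.         318.7957271 ]
 [  0.         485.85298724 209.62102204]
 [  0.           0.           1.        ]] -0.04385758382208889 0.0 3.999995
```

View pics/top0.png

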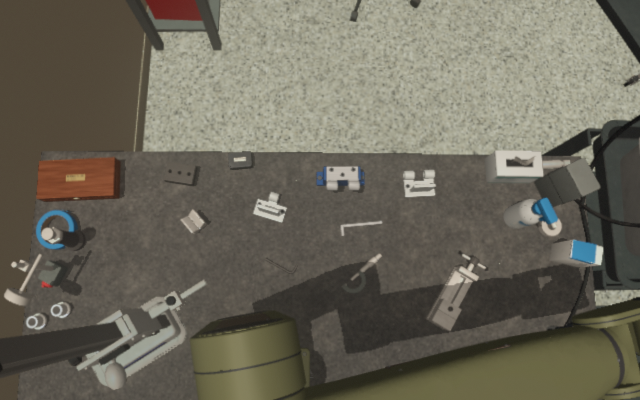

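View pics/scene0.png

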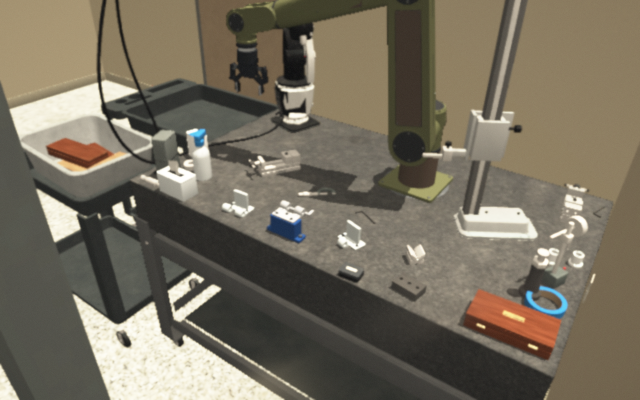

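The top view shows the single-knuckle leaf at about (270,207) and the twin at (420,184). The jamb is at (340,178), the pin at (360,227), the V-block at (192,221) and the setup block at (180,173). Next I'll get coarse positions from these.

```bash
sed -i '1a from scipy.spatial.transform import Rotation as R' h.py
sed -i 's/    return ctrl.snapshot(n)/    s=dict(ctrl.snapshot(n)); s["rotation"]=R.from_quat(s["rotation"]).as_matrix(); return s/' h.py
python3 - <<'E'
from h import *
s=dict(np.load("pics/top0.npz"));s["rotation"]=R.from_quat(s["rotation"]).as_matrix();s["k1"]=float(s["k1"])
P=points(s)
print("fwd",s["rotation"][:,2], s["rotation"][:,0])
m=(P[...,2]>.004)&(P[...,2]<.2)&(s["range_z"]>0)
m[:, :]&=True
for nm,(a,b,c,d) in dict(match=(250,190,292,224),twin=(398,165,440,202),jamb=(312,160,368,195),pin=(335,215,385,240),floor=(290,200,330,230)).items():
    q=P[b:d,a:c][m[b:d,a:c]] if nm!="floor" else P[b:d,a:c].reshape(-1,3)
    print(nm,len(q),q.mean(0).round(3),q.min(0).round(3),q.max(0).round(3))
c=s["color"][150:240,235:455];cv2.imwrite("pics/topc.png",cv2.resize(c[...,::-1],None,fx=3.6,fy=3.6,interpolation=cv2.INTER_CUBIC))
E
```

```text
fwd [ 0.18755668 -0.01234769 -0.98217617] [ 0.00580749 -0.99988957  0.01367938]
match 539 [ 0.446 -0.004  0.019] [ 0.409 -0.054  0.004] [0.493 0.042 0.065]
twin 673 [ 0.513 -0.383  0.02 ] [ 0.47  -0.441  0.004] [ 0.566 -0.33   0.064]
jamb 1012 [ 0.518 -0.178  0.058] [ 0.482 -0.251  0.004] [ 0.577 -0.11   0.094]
pin 202 [ 0.404 -0.226  0.007] [ 0.37  -0.292  0.004] [ 0.432 -0.167  0.013]
floor 1200 [ 0.432 -0.102  0.007] [ 0.239 -0.152 -0.007] [ 0.472 -0.051  1.194]
```

View pics/topc.png

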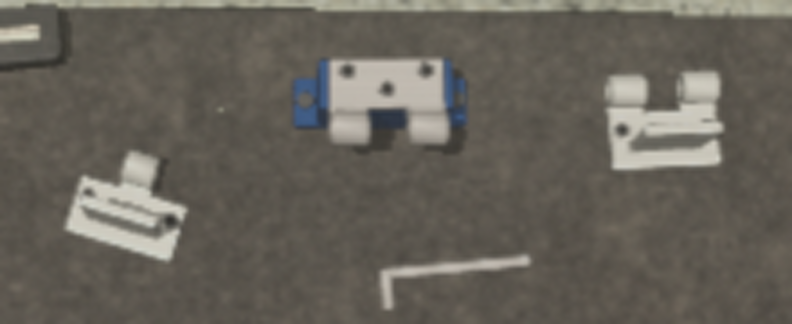

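The left leaf at crop (125,215), with its knuckle at (140,168), is the single-knuckle one; the twin is on the right. I'll move the wrist camera over the work.

```bash
python3 -m crank '[[[28,-38,0],-0.1,1],[[56,-76,0],-0.2,1],[[84,-114,0],-0.3,1],[[112,-152,0],-0.4,1],[[140,-190,0],-0.5,1],[[168,-228,0],-0.6,1],[[196,-266,0],-0.7,1],[[224,-304,0],-0.8,1],[[252,-342,0],-0.9,1],[[280,-380,0],-1.02,1]]'
python3 - <<'E'
from h import *
s=snap("wrist");save(s,"w1.png");np.savez("pics/w1.npz",**s)
st=ctrl.state();print(st["time_s"],st["tool_pos"],st["joint_pos"],R.from_quat(st["tcp_rot"]).as_matrix().round(3),s["eye"],s["rotation"].round(3))
E
```

```text
time_s: 1.1
tool_pos: [0.3412, -0.1847, 0.248]
tcp_rot: [0.799, 0.601, 0.0, 0.0]
contact_force: [1.1, -0.6, -0.2]
finger_gap: 0.999
finger_force: 0.0
1.15 [ 0.34321698 -0.17916132  0.24790321] [-0.6234026  -0.5098176   2.19428842  0.0050998   1.45829527 -0.35507831] [[ 0.266  0.964  0.002]
 [ 0.964 -0.266  0.005]
 [ 0.005  0.001 -1.   ]] [ 0.36159291 -0.11134282  0.37270954] [[ 0.961 -0.263 -0.082]
 [-0.275 -0.917 -0.289]
 [ 0.001  0.301 -0.954]]
```

View pics/w1.png

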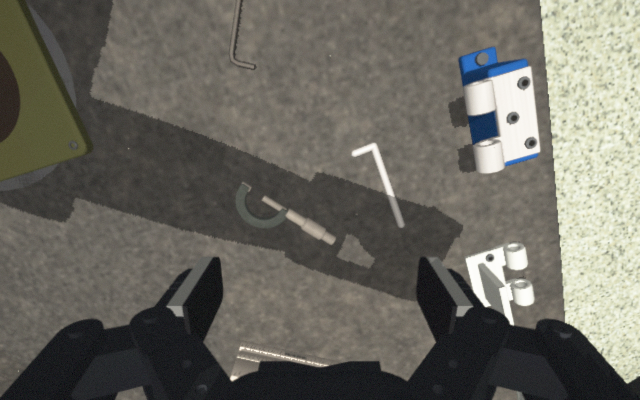

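The wrist view shows the jamb upright at (500,110), with its knuckles at (481,97) and (488,156). The pin is at (380,180) and the twin at (500,275). Next I'll shift so the match leaf sits at a similar spot in the image, then measure both.

```bash
python3 -m crank '[[[45,-11,0],0,1],[[90,-22,0],0,1],[[135,-34,0],0,1],[[135,-34,0],0,1],[[135,-34,0],0,1]]'
python3 - <<'E'
from h import *
s=snap("wrist");save(s,"w2.png");np.savez("pics/w2.npz",**s)
st=ctrl.state();print(st["time_s"],st["tool_pos"],st["joint_pos"],s["eye"],s["rotation"].round(3),s["camera_matrix"],s["k1"])
for f in("w1","w2"):
    t=dict(np.load(f"pics/{f}.npz"));P=points(t);ok=t["range_z"]>0
    fl=ok&(abs(P[...,2])<.008)&(P[...,0]>.36)&(P[...,0]<.6);print("floor z",np.median(P[fl][:,2]))
    for lo,hi in((.004,.009),(.02,.028),(.05,.068),(.068,.1)):
        m=(ok&(P[...,2]>lo)&(P[...,2]<hi)&(P[...,0]>.36)&(P[...,0]<.62)).astype(np.uint8)
        n,l,S,c=cv2.connectedComponentsWithStats(m)
        for i in range(1,n):
            if S[i,4]>150: print(f,lo,hi,S[i],c[i].round(0),P[l==i].mean(0).round(4),P[l==i].max(0).round(4))
E
```

```text
time_s: 1.65
tool_pos: [0.3463, -0.0467, 0.2481]
tcp_rot: [0.799, 0.601, -0.0, 0.0]
contact_force: [-0.3, -1.0, -0.4]
finger_gap: 0.997
finger_force: 0.0
1.7 [ 0.34636071 -0.04766997  0.24811888] [-2.90303123e-01 -6.20832698e-01  2.26061475e+00 -5.12245938e-04
  1.50196161e+00 -6.94508475e-03] [0.36677945 0.02671605 0.3727496 ] [[ 0.961 -0.263 -0.082]
 [-0.276 -0.917 -0.29 ]
 [ 0.001  0.301 -0.954]] [[336.22031612   0.         319.2467543 ]
 [  0.         336.22031612 196.26234252]
 [  0.           0.           1.        ]] -0.020773416185464837
floor z -0.0006974089447336351
w1 0.004 0.009 [352 143  53  85 742] [382. 178.] [ 0.4044 -0.2225  0.0065] [ 0.4171 -0.1802  0.0089]
w1 0.004 0.009 [ 465  242   62   65 1280] [491. 270.] [ 0.5078 -0.3738  0.0056] [ 0.5493 -0.3436  0.009 ]
w1 0.02 0.028 [510 248  17  22 259] [519. 259.] [ 0.5353 -0.3563  0.0221] [ 0.5442 -0.344   0.0248]
w1 0.02 0.028 [517 285  17  21 239] [526. 296.] [ 0.5387 -0.4091  0.0222] [ 0.5484 -0.3968  0.0253]
w1 0.05 0.068 [482  58  50  31 606] [506.  70.] [ 0.5238 -0.1393  0.0623] [ 0.5441 -0.1334  0.068 ]
w1 0.05 0.
[... 620 characters left out ...]
09 ]
w2 0.004 0.009 [376 253  46  69 539] [403. 282.] [ 0.4042 -0.2211  0.0065] [ 0.4167 -0.1798  0.0089]
w2 0.02 0.028 [423  85  18  23 335] [432.  96.] [ 0.4741 -0.0094  0.0221] [0.4847 0.0023 0.025 ]
w2 0.02 0.028 [482 193  35  32 169] [493. 204.] [ 0.5181 -0.1403  0.0242] [ 0.5425 -0.1333  0.028 ]
w2 0.05 0.068 [394  64  14  63 653] [400.  95.] [0.436  0.0027 0.0581] [0.4471 0.0285 0.0612]
w2 0.05 0.068 [480 201  59  30 706] [514. 213.] [ 0.5215 -0.1388  0.0611] [ 0.5435 -0.1333  0.068 ]
w2 0.05 0.068 [488 249  27  25 205] [505. 263.] [ 0.5052 -0.1901  0.063 ] [ 0.5131 -0.1727  0.068 ]
w2 0.068 0.1 [ 479  213   67   90 3125] [512. 256.] [ 0.5084 -0.1775  0.0746] [ 0.5426 -0.1408  0.0882]
```

View pics/w2.png

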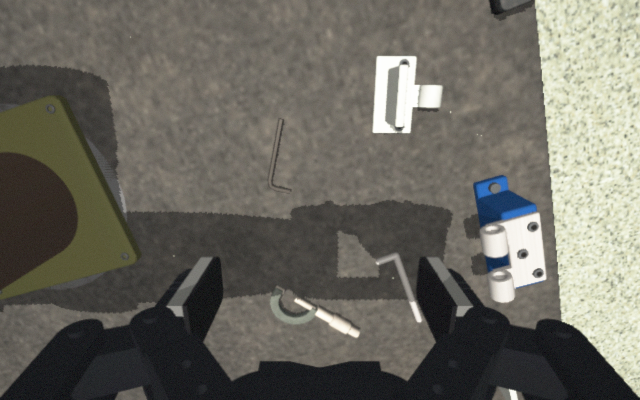

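The match leaf is at (395,95) in w2, with its knuckle at (431,96). The jamb's two knuckles are at (495,240) and (502,286). Now I'll fit the precise poses.

```bash
cat > fit.py <<'E'
from h import *
def rect(q):
    c,sz,a=cv2.minAreaRect((q[:,:2]*1000).astype(np.float32))
    b=cv2.boxPoints((c,sz,a));e=[b[1]-b[0],b[2]-b[1]];l=max(e,key=np.linalg.norm)
    ang=np.degrees(np.arctan2(l[1],l[0]))
    return np.round(c,1),np.round(sorted(sz),1),round((ang%180)-90,2)  # yaw of x axis = long dir - 90
def jamb(P,ok):
    m=ok&(P[...,2]>.078)&(P[...,2]<.095)&(P[...,0]>.45)&(P[...,0]<.56)&(P[...,1]<-.11)&(P[...,1]>-.25)
    n,l,S,c=cv2.connectedComponentsWithStats(m.astype(np.uint8));out=[]
    for i in range(1,n):
        if S[i,4]>80: out.append(rect(P[l==i])+(P[l==i][:,2].max().round(4),))
    q=P[m];top=q[q[:,2]>np.percentile(q[:,2],98)-.0015]
    return out,rect(q),(top.mean(0)*1000).round(1)
E
python3 - <<'E'
from fit import *
for f in("w1","w2","top0"):
    t=dict(np.load(f"pics/{f}.npz"))
    if t["rotation"].ndim==1:t["rotation"]=R.from_quat(t["rotation"]).as_matrix()
    P=points(t);ok=t["range_z"]>0
    o,r,tp=jamb(P,ok);print(f,"jamb",*o,"all",r,"ridge",tp,sep="\n  ")
    if f!="w1":
        g=ok&(abs(P[...,0]-.446)<.07)&(abs(P[...,1])<.07)
        m=g&(P[...,2]>.054)&(P[...,2]<.075);print(" flange",rect(P[m]),P[m][:,2].max())
        m=g&(P[...,2]>.003)&(P[...,2]<.0085);print(" web",rect(P[m]))
        m=g&(P[...,2]>.0195)&(P[...,2]<.028)&(P[...,0]>.46);print(" knuckle",rect(P[m]),P[m].mean(0))
E
```

```text
w1
  jamb
  (array([ 491.5, -153.9]), array([22.4, 25.1]), np.float32(0.38), np.float64(0.0877))
  (array([ 493.1, -206.7]), array([22.8, 25.2]), np.float32(0.9), np.float64(0.0876))
  all
  (array([ 492.4, -180.3]), array([22.9, 78.2]), np.float32(1.47))
  ridge
  [ 492.3 -179.9   86.1]
w2
  jamb
  (array([ 492.1, -153.6]), array([22.1, 24.6]), np.float32(1.05), np.float64(0.0882))
  (array([ 492.5, -206.4]), array([22. , 26.9]), np.float32(1.2), np.float64(0.0875))
  all
  (array([ 492.4, -180.6]), array([22.1, 78.6]), np.float32(0.52))
  ridge
  [ 492.4 -180.7   86. ]
 flange (array([436.5,   1.9]), array([ 8.4, 53.8]), np.float32(-15.32)) 0.06117769720636829
 web (array([ 4.433e+02, -3.000e-01]), array([45.1, 77.4]), np.float32(-16.88))
 knuckle (array([474.3,  -9.7]), array([17.4, 21.4]), np.float32(-15.73)) [ 0.47407296 -0.00947119  0.02189241]
top0
  jamb
  (array([ 492.1, -154.5]), array([20.1, 24.6]), np.float32(-0.58), np.float64(0.0925))
  (array([ 492.8, -207.5]), array([20.3, 24.6]), np.float32(0.83), np.float64(0.0935))
  all
  (array([ 492.5, -181. ]), array([20.4, 77.8]), np.float32(0.61))
  ridge
  [ 492.4 -191.1   90.8]
 flange (array([437.7,   1.2]), array([ 8.4, 53.7]), np.float32(-16.32)) 0.06481347434666818
 web (array([ 4.462e+02, -1.000e-01]), array([139.5, 139.9]), np.float32(-89.76))
 knuckle (array([476. , -10.7]), array([18. , 21.3]), np.float32(-14.59)) [ 0.4759508  -0.01080547  0.02275663]
```

```bash
python3 -m crank '[[[24,25,-0],0.015,1],[[48,50,0],0.015,1],[[72,74,20],0.015,1],[[72,74,60],0.015,1],[[72,74,100],0.015,1],[[72,74,130],0.015,1],[[72,74,140],0.015,1],[[72,74,140],0.015,1],[[72,74,140],0.015,1]]'
python3 - <<'E'
from h import *
st=ctrl.state();M=R.from_quat(st["tcp_rot"]).as_matrix();print(st["tool_pos"],M.round(4))
d=np.array([.4365,.0019,.049])-st["tool_pos"];print("tool mm",M.T@d*1000)
E
```

```text
time_s: 2.6
tool_pos: [0.4388, -0.0002, 0.1098]
tcp_rot: [0.805, 0.593, 0.001, 0.001]
contact_force: [0.3, -0.0, 0.6]
finger_gap: 0.994
finger_force: 0.0
[ 4.38814675e-01 -2.18773187e-04  1.09818402e-01] [[ 2.964e-01  9.551e-01  2.100e-03]
 [ 9.551e-01 -2.964e-01 -3.000e-04]
 [ 3.000e-04  2.100e-03 -1.000e+00]]
tool mm [ 1.31859198 -2.96868003 60.81260715]
```

```bash
python3 -m crank '[[[1,-3,20],-0.01,1],[[1,-3,40],-0.01,1],[[1,-3,55],-0.01,1],[[1,-3,61],-0.01,1],[[1,-3,61],-0.01,1],[[1,-3,61],-0.01,1],[[1,-3,61],-0.01,1]]'
python3 - <<'E'
from h import *
st=ctrl.state();M=R.from_quat(st["tcp_rot"]).as_matrix();print(st["tool_pos"],st["contact_force"])
d=np.array([.4365,.0019,.049])-st["tool_pos"];print("tool mm",M.T@d*1000,np.degrees(np.arctan2(M[1,1],M[0,1])))
E
```

```text
time_s: 3.3
tool_pos: [0.4363, 0.0025, 0.0488]
tcp_rot: [0.802, 0.598, 0.001, 0.001]
contact_force: [0.4, -0.0, -0.2]
finger_gap: 0.997
finger_force: 0.0
[0.4362623  0.00254321 0.04879053] [ 0.404318   -0.00871566 -0.19793239]
tool mm [-0.54867215  0.41174779 -0.20862876] -16.561613414852097
```

Well aligned, so I'll close.

```bash
python3 -m crank '[[[0,0,0],0,-1],[[0,0,0],0,-1],[[0,0,0],0,-1],[[0,0,0],0,-1],[[0,0,0],0,-1],[[0,0,0],0,-1],[[0,0,0],0,-1],[[0,0,0],0,-1],[[0,0,0],0,-1],[[0,0,0],0,-1]]'
python3 - <<'E'
from h import *
st=ctrl.state();M=R.from_quat(st["tcp_rot"]).as_matrix();print(st["tool_pos"],st["contact_force"],M.round(4))
E
```

```text
time_s: 4.3
tool_pos: [0.4351, 0.0027, 0.0473]
tcp_rot: [0.802, 0.598, 0.0, 0.0]
contact_force: [2.6, 0.1, -0.9]
finger_gap: 0.084
finger_force: 62.2
[0.43514979 0.00269259 0.04731313] [ 2.56294511  0.13643162 -0.90909483] [[ 2.850e-01  9.585e-01  3.000e-04]
 [ 9.585e-01 -2.850e-01 -0.000e+00]
 [ 1.000e-04  3.000e-04 -1.000e+00]]
```

```bash
python3 -m crank '[[[0,0,-10],0,-1],[[0,0,-25],0,-1],[[0,0,-45],0,-1],[[0,0,-65],0,-1],[[0,0,-85],0,-1],[[0,0,-100],0,-1],[[0,0,-110],0,-1],[[0,0,-110],0,-1],[[0,0,-110],0,-1],[[0,0,-110],0,-1]]'
python3 - <<'E'
from h import *
s=snap("wrist");save(s,"w3.png");np.savez("pics/w3.npz",**s)
st=ctrl.state();M=R.from_quat(st["tcp_rot"]).as_matrix();print(st["tool_pos"],st["contact_force"],st["finger_gap"],M.round(4))
E
```

```text
time_s: 5.3
tool_pos: [0.4342, 0.0028, 0.156]
tcp_rot: [0.802, 0.598, -0.001, -0.001]
contact_force: [0.2, -0.0, -3.3]
finger_gap: 0.082
finger_force: 62.0
[0.43420835 0.00283543 0.1559998 ] [-0.72135431  0.2237142  -4.1539771 ] 0.08184302198614485 [[ 2.850e-01  9.585e-01 -2.600e-03]
 [ 9.585e-01 -2.850e-01  3.000e-04]
 [-4.000e-04 -2.600e-03 -1.000e+00]]
```

View pics/w3.png

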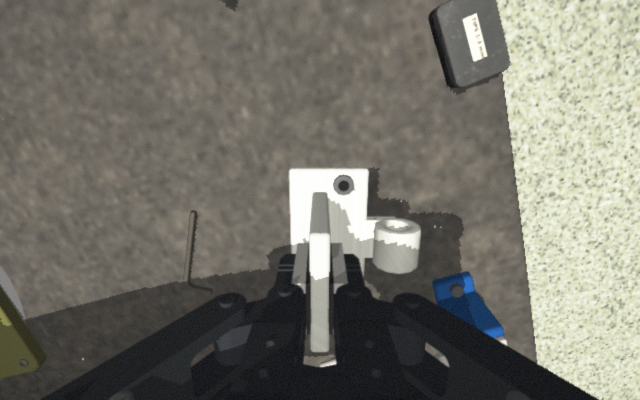

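The leaf is held, with its web at (330,210) and knuckle at (397,245). Both show in the depth image, so I'll measure the leaf in the tool frame.

```bash
cat > held.py <<'E'
from fit import *
def held(s,st):
    P=points(s);M=R.from_quat(st["tcp_rot"]).as_matrix();Q=(P-st["tool_pos"])@M*1000 # tool mm
    ok=s["range_z"]>0
    # web patch: tool z about 41, normal
    m=ok&(Q[...,2]>36)&(Q[...,2]<47)&(Q[...,0]>14)&(Q[...,0]<45)&(abs(Q[...,1])<35)
    w=Q[m];c=w.mean(0);n=np.linalg.svd(w-c,full_matrices=False)[2][2];n*=-np.sign(n[2])
    print("web",m.sum(),c.round(1),"normal(tool)",n.round(3),"x max",np.percentile(w[:,0],99.5).round(1))
    m=ok&(Q[...,2]>15)&(Q[...,2]<34)&(abs(Q[...,0])<25)&(Q[...,1]>25)&(Q[...,1]<60)
    k=Q[m];t=k[k[:,2]<np.percentile(k[:,2],3)+2.5]
    print("knuckle",m.sum(),"lo",np.percentile(k,.5,0).round(1),"hi",np.percentile(k,99.5,0).round(1),"ridge",t.mean(0).round(1),t.min(0).round(1),t.max(0).round(1),rect(k[k[:,2]<25]) if (k[:,2]<25).sum()>20 else "")
E
python3 - <<'E'
from held import *
s=dict(np.load("pics/w3.npz"));st=ctrl.state();held(s,st)
E
```

```text
web 3348 [27.7  4.6 41.9] normal(tool) [ 0.015 -0.016 -1.   ] x max 38.3
knuckle 1893 lo [-11.7  28.2  23.1] hi [10.5 50.1 33.9] ridge [-0.2 39.4 24.8] [-11.8  31.9  22.7] [10.4 47.2 26.1] (array([ -633.8, 39580.5]), array([12753.8, 21872. ]), np.float32(88.54))
```

```bash
python3 -m crank '[[[-15,6,-2],-0.03,-1],[[-40,16,-2],-0.08,-1],[[-70,29,-2],-0.13,-1],[[-100,41,-2],-0.18,-1],[[-130,53,-2],-0.23,-1],[[-155,64,-2],-0.28,-1],[[-170,70,-2],-0.305,-1],[[-170,70,-2],-0.305,-1],[[-170,70,-2],-0.305,-1],[[-170,70,-2],-0.305,-1]]'
python3 -m crank '[[[0,0,0],0,-1],[[0,0,0],0,-1],[[0,0,0],0,-1]]'
python3 - <<'E'
from held import *
s=snap("wrist");save(s,"w4.png");np.savez("pics/w4.npz",**s)
st=ctrl.state();M=R.from_quat(st["tcp_rot"]).as_matrix();print(st["tool_pos"],st["contact_force"],st["qd"].round(3),M.round(4))
held(s,st)
E
```

```text
time_s: 6.35
tool_pos: [0.4533, -0.1793, 0.1586]
tcp_rot: [0.701, 0.713, -0.0, -0.001]
contact_force: [0.5, -0.9, -3.4]
finger_gap: 0.086
finger_force: 61.9
time_s: 6.65
tool_pos: [0.4538, -0.1797, 0.1594]
tcp_rot: [0.701, 0.713, 0.0, 0.0]
contact_force: [0.2, -0.9, -3.0]
finger_gap: 0.084
finger_force: 61.9
[ 0.45377743 -0.17981752  0.15939894] [-1.85783542 -0.35211281 -3.40894104] [-0.006  0.003  0.    -0.001  0.    -0.   ] [[-1.660e-02  9.999e-01  2.000e-04]
 [ 9.999e-01  1.660e-02 -0.000e+00]
 [-0.000e+00  2.000e-04 -1.000e+00]]
web 3392 [27.9  4.5 41.9] normal(tool) [ 0.014 -0.016 -1.   ] x max 38.6
knuckle 1888 lo [-11.2  28.1  23.1] hi [10.9 49.9 33.8] ridge [ 0.1 39.3 24.8] [-11.7  31.5  22.7] [11.  46.9 26.1] (array([ -138.8, 39386.4]), array([12514.2, 22153.2]), np.float32(-89.9))
```

View pics/w4.png

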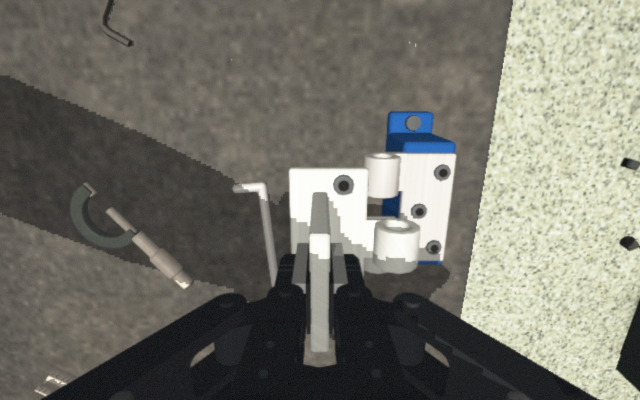

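The held knuckle is at (397,245). One fixed knuckle is visible at (383,175), and the jamb leaf is at (420,210). I'll measure the fixed knuckle in the tool frame from this same picture.

```bash
cat > rel.py <<'E'
from held import *
def fixed(s,st):
    P=points(s);M=R.from_quat(st["tcp_rot"]).as_matrix();Q=(P-st["tool_pos"])@M*1000
    m=(s["range_z"]>0)&(P[...,2]>.076)&(P[...,2]<.0905)&(Q[...,0]>8)&(Q[...,0]<55)&(Q[...,1]>20)&(Q[...,1]<60)
    k=Q[m];t=k[k[:,2]<np.percentile(k[:,2],3)+2.5]
    print("fixed",m.sum(),"lo",np.percentile(k,.5,0).round(1),"hi",np.percentile(k,99.5,0).round(1),"ridge",t.mean(0).round(1),t.min(0).round(1),t.max(0).round(1),rect(k/1000))
E
python3 - <<'E'
from rel import *
s=dict(np.load("pics/w4.npz"));st=ctrl.state();fixed(s,st)
print(jamb(points(s),s["range_z"]>0))
E
```

```text
fixed 1310 lo [13.  27.8 72.2] hi [37.7 49.4 82.8] ridge [25.5 38.7 74. ] [12.7 31.1 71.6] [37.8 46.1 75.2] (array([25.3, 38.7]), array([23.5, 25.2]), np.float32(89.49))
([(array([ 492.2, -153.8]), array([21.6, 25.4]), np.float32(2.8), np.float64(0.0878)), (array([ 489.7, -216.4]), array([ 9.8, 17.8]), np.float32(45.81), np.float64(0.0867))], (array([ 493.5, -180.4]), array([21.6, 78.6]), np.float32(2.8)), array([ 492.1, -161.4,   86. ]))
```

Relative to the fixed knuckle, I need about −0.8 mm in x, −0.5 mm in y and 49 mm down. I'll descend most of the way, correct, then finish.

```bash
python3 -m crank '[[[-0.8,-0.5,5],0,-1],[[-0.8,-0.5,12],0,-1],[[-0.8,-0.5,18],0,-1],[[-0.8,-0.5,21],0,-1],[[-0.8,-0.5,22],0,-1],[[-0.8,-0.5,22],0,-1],[[-0.8,-0.5,22],0,-1],[[-0.8,-0.5,22],0,-1]]'
python3 - <<'E'
from rel import *
s=snap("wrist");np.savez("pics/w5.npz",**s)
st=ctrl.state();M=R.from_quat(st["tcp_rot"]).as_matrix();print(st["tool_pos"],st["contact_force"],M.round(4))
held(s,st);fixed(s,st)
E
```

```text
time_s: 7.5
tool_pos: [0.4535, -0.1811, 0.1377]
tcp_rot: [0.701, 0.713, 0.0, 0.0]
contact_force: [0.0, 0.4, -3.3]
finger_gap: 0.085
finger_force: 61.9
[ 0.45344374 -0.18111056  0.13769344] [ 0.26553116 -0.81662641 -3.12001573] [[-1.600e-02  9.999e-01  6.000e-04]
 [ 9.999e-01  1.600e-02 -3.000e-04]
 [-3.000e-04  6.000e-04 -1.000e+00]]
web 3372 [27.8  4.5 41.9] normal(tool) [ 0.012 -0.017 -1.   ] x max 38.5
knuckle 1889 lo [-11.3  28.1  23.1] hi [10.7 49.9 33.7] ridge [-0.  39.3 24.9] [-12.   31.7  22.3] [10.8 47.  26.2] (array([ -418.1, 39497. ]), array([12730.3, 21796.1]), np.float32(88.24))
fixed 1798 lo [10.3 27.6 47.5] hi [39.  49.6 61.5] ridge [26.6 38.9 52.2] [ 9.8 21.7 47.2] [39.2 46.3 53.5] (array([24.7, 36.4]), array([28.6, 29.1]), np.float32(88.27))
```

```bash
python3 -m crank '[[[0.2,-0.3,4],0,-1],[[0.2,-0.3,8],0,-1],[[0.2,-0.3,12],0,-1],[[0.2,-0.3,16],0,-1],[[0.2,-0.3,20],0,-1],[[0.2,-0.3,23],0,-1],[[0.2,-0.3,25],0,-1],[[0.2,-0.3,27],0,-1],[[0.2,-0.3,27],0,-1],[[0.2,-0.3,27],0,-1]]'
python3 -m crank '[[[0,0,0],0,-1],[[0,0,0],0,-1],[[0,0,0],0,-1],[[0,0,0],0,-1]]'
python3 - <<'E'
from rel import *
s=snap("wrist");np.savez("pics/w6.npz",**s)
c=s["color"][120:300,270:470];cv2.imwrite("pics/w6.png",cv2.resize(c[...,::-1],None,fx=3,fy=3,interpolation=cv2.INTER_CUBIC))
st=ctrl.state();M=R.from_quat(st["tcp_rot"]).as_matrix();print(st["tool_pos"],st["contact_force"],M.round(4))
held(s,st)
P=points(s);Q=(P-st["tool_pos"])@M*1000;ok=s["range_z"]>0
for nm,a,b in(("held",-9,9),("fix+",17,37)):
    for zz in (28,26):
        m=ok&(Q[...,0]>a)&(Q[...,0]<b)&(Q[...,1]>25)&(Q[...,1]<55)&(Q[...,2]>18)&(Q[...,2]<zz)
        k=Q[m];x=k[:,1];co=np.polyfit(x,k[:,2],2);print(nm,zz,"ridge y",(-co[1]/2/co[0]).round(2),"top",np.polyval(co,-co[1]/2/co[0]).round(2),np.percentile(k,[1,99],0).round(1).tolist())
E
```

```text
time_s: 8.55
tool_pos: [0.453, -0.1808, 0.1104]
tcp_rot: [0.701, 0.713, 0.0, 0.0]
contact_force: [-0.1, 0.2, -2.6]
finger_gap: 0.08
finger_force: 61.9
time_s: 8.95
tool_pos: [0.453, -0.1808, 0.1104]
tcp_rot: [0.701, 0.713, 0.0, 0.0]
contact_force: [-0.5, -0.1, -4.4]
finger_gap: 0.081
finger_force: 61.9
[ 0.45295189 -0.18079756  0.11037418] [-0.38993559  0.04940725 -3.29990066] [[-1.600e-02  9.999e-01  1.000e-04]
 [ 9.999e-01  1.600e-02 -0.000e+00]
 [-0.000e+00  1.000e-04 -1.000e+00]]
web 3425 [27.9  4.9 41.8] normal(tool) [ 0.01  -0.023 -1.   ] x max 38.6
knuckle 3725 lo [-24.6  28.3  23.1] hi [24.8 49.9 33.8] ridge [ 1.7 39.2 24.9] [-24.9  31.5  22.7] [25.  47.6 26.2] (array([   67. , 39388.7]), array([13007.5, 49819.7]), np.float32(-89.79))
held 28 ridge y 39.63 top 24.21 [[-8.8, 30.8, 23.1], [8.9, 48.0, 27.9]]
held 26 ridge y 39.6 top 24.31 [[-8.8, 32.8, 23.0], [8.8, 46.1, 26.0]]
fix+ 28 ridge y 39.71 top 24.47 [[17.2, 31.1, 23.3], [36.8, 47.9, 27.9]]
fix+ 26 ridge y 39.62 top 24.53 [[17.2, 32.8, 23.2], [36.8, 46.0, 26.0]]
```

View pics/w6.png

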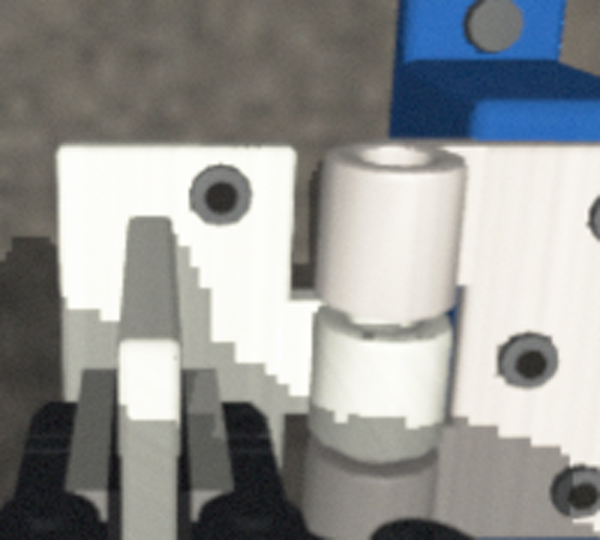

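The held knuckle sits between the fixed ones, coaxial to about 0.2 mm, and the wrist force shows only the leaf's weight. One axial check on the numbers, then I'll hand in.

```bash
python3 - <<'E'
from rel import *
s=dict(np.load("pics/w6.npz"));st=ctrl.state();M=R.from_quat(st["tcp_rot"]).as_matrix();Q=(points(s)-st["tool_pos"])@M*1000
m=(s["range_z"]>0)&(abs(Q[...,1]-39.6)<6)&(Q[...,2]>20)&(Q[...,2]<26)
x=np.sort(Q[m][:,0]);g=np.diff(x);i=np.where(g>.7)[0];print(x[0],x[-1],[(x[j].round(1),x[j+1].round(1)) for j in i])
h=np.histogram(x,np.arange(-30,42,1));print(list(zip(h[1][:-1].astype(int),h[0])))
E
```

```text
-28.28887226280109 38.996788991650185 [(np.float64(-13.9), np.float64(-12.0)), (np.float64(11.1), np.float64(13.9))]
[(np.int64(-30), np.int64(0)), (np.int64(-29), np.int64(1)), (np.int64(-28), np.int64(11)), (np.int64(-27), np.int64(10)), (np.int64(-26), np.int64(12)), (np.int64(-25), np.int64(12)), (np.int64(-24), np.int64(17)), (np.int64(-23), np.int64(25)), (np.int64(-22), np.int64(40)), (np.int64(-21), np.int64(27)), (np.int64(-20), np.int64(37)), (np.int64(-19), np.int64(39)), (np.int64(-18), np.int64(36)), (np.int64(-17), np.int64(40)), (np.int64(-16), np.int64(42)), (np.int64(-15), np.int64(27)), (np.int64(-14), np.int64(1)), (np.int64(-13), np.int64(0)), (np.int64(-12), np.int64(12)), (np.int64(-11), np.int64(31)), (np.int64(-10), np.int64(40)), (np.int64(-9), np.int64(43)), (np.int64(-8), np.int64(45)), (np.int64(-7), np.int64(39)), (np.int64(-6), np.int64(40)), (np.int64(-5), np.int64(41)), (np.int64(-4), np.int64(39)), (np.int64(-3), np.int64(54)), (np.int64(-2), np.int64(36)), (np.int64(-1), np.int64(41)), (np.int64(0), np.int64(44)), (np.int64(1), np.int64(39)), (np.int
[... 449 characters left out ...]
.int64(45)), (np.int64(18), np.int64(41)), (np.int64(19), np.int64(49)), (np.int64(20), np.int64(42)), (np.int64(21), np.int64(43)), (np.int64(22), np.int64(40)), (np.int64(23), np.int64(53)), (np.int64(24), np.int64(46)), (np.int64(25), np.int64(48)), (np.int64(26), np.int64(50)), (np.int64(27), np.int64(43)), (np.int64(28), np.int64(48)), (np.int64(29), np.int64(46)), (np.int64(30), np.int64(45)), (np.int64(31), np.int64(49)), (np.int64(32), np.int64(50)), (np.int64(33), np.int64(43)), (np.int64(34), np.int64(49)), (np.int64(35), np.int64(48)), (np.int64(36), np.int64(48)), (np.int64(37), np.int64(48)), (np.int64(38), np.int64(40)), (np.int64(39), np.int64(0)), (np.int64(40), np.int64(0))]
```

```bash
python3 -c "
from workcell import ctrl
print(ctrl.hand_in())"
```

```text
the job is handed in; nothing more can be done
None
```

I handed the job in with the single-knuckle leaf held steady between the fixed knuckles. By the last wrist-camera measurements its bore is within about 0.3 mm of the hinge axis, it is level, and I measured no sign of it pressing on the jamb; no verdict was returned.

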